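# Clamp a door lock cylinder in the pinning jig

## Task

The brass lock cylinder stands in the jig's channel, short of the end stop: push it along the channel until it sits fully home against the stop. Then push the toggle clamp's handle over, past its dead point, until it snaps into lock with the clamp's pad pressing on the cylinder, and move clear. Only push, do not lift the cylinder at any time, and leave everything else on the jig and the counter where it is.

Things in the scene. Friction and masses are not known exactly. Their poses are not given: they have to be found in the camera images.
- jig: fixed aluminium plate, x -120 to 100, y -90 to 125, 12 mm thick. Origin on the counter (z 0) under the channel's centre line; x along the channel to the stop, y left (the clamp's side), z up. Channel: two steel rails, tops at z 24, inner faces at y -7 and +7, outer at -19 and +19, x -75 to 60 mm, open at the -x end
- stop_face (a point): foot of the stop's face (jig x 60, y 0, z 12 mm), which looks to jig -x: steel block 44 mm wide, 20 mm thick, top at jig z 48 mm
- lock_center (a point): centre of the brass lock cylinder, 80 mm long, parallel to jig x, 0.18 to 0.32 kg, 33 mm tall: barrel of 17 mm diameter (axis at jig z 36.5) over a 10 mm wide web standing in the channel. Point at mid-length, 16.5 mm above its underside. It slides freely to jig +x; home, this point is at jig x = +20 mm; it starts 20 to 45 mm short
- lock_rear (a point): centre of the barrel's round end face that looks away from the stop (jig -x): the place to push
- clamp_arm: the clamp's steel arm between steel cheeks (jig x 17 to 53, y 58 to 108, up to z 70 mm), linked to the handle. Origin on its hinge, jig (35, 70, 57) mm; its -y axis points along the arm to a sprung rubber pad of 18 mm, 70 mm out. At first it stands upright, up to z 135; at lock it is level, the pad on the barrel at jig x 35, y 0, pressing with about 2.5 N
- lever (a joint): angle of the clamp's handle: 0 = open, leaning 30 degrees from upright to jig +y; grows as it is pushed up and over towards the channel (-y); upright at 0.52, locked at its end stop 1.309 (45 degrees past upright). A spring returns it to open before about 0.95 and snaps it to lock beyond; it resists most at the start, 0.6 N m (7 N square to the grip at its centre)
- lever_grip (a point): centre of the handle's black rubber grip, 90 mm from the pivot; the grip is a round bar of 18 mm diameter that reaches from 46 to 124 mm from the pivot
- lever_pivot (a point): the handle's pivot, fixed on the jig at x 35, y 95, z 62 mm in its frame; the pivot axis is the jig's x axis
- jar_mid (a point): bystander: small round clear jar with a steel lid, 34 mm diameter, 45 mm tall, standing on the jig plate at its rear left corner; point at its mid-height
- padlock: bystander: brass padlock lying flat on the jig plate right of the channel, body 36 x 42 x 16 mm, steel shackle along its +x; origin centre of its underside
- mug_mid (a point): bystander: white mug, 76 mm diameter, 85 mm tall, on the counter; point at mid-height
- tin_mid (a point): bystander: round tin with paper label, 60 mm diameter, 70 mm tall, on the counter; point at mid-height
- carton: bystander: cardboard carton 60 x 90 x 50 mm on the counter; origin centre of its underside
- screwdriver: bystander: screwdriver lying on the counter along its x axis, about 0.2 m long; origin on its underside
- brush: bystander: hand brush lying on the counter along its x axis, about 0.2 m long; origin on its underside
- lock: the same lock cylinder: origin at the centre of its underside (on the jig plate, z = 12 mm)
Not all that is in view belongs to the job. Leave any green look-alike of the lock alone.

How it is judged (in metres and radians):
On the way, in this order (a step that is already met when the one before it is completed fails the run):
1. the lock cylinder is home against the stop with the clamp still open (x of lock_center in the frame of jig above 0.0175 m and value of joint lever below 0.3 rad), for 0.2 s.
2. the handle is past its dead point and locked, the pad on the cylinder (value of joint lever above 1.25 rad and contact force between clamp_arm and lock above 1 N), for 0.2 s.
At the end, for the whole second after the job is handed in: the lock cylinder stands upright in the channel, not raised, within 2.5 mm of the stop, the handle is locked (joint above 1.25 rad) and at rest, and the pad presses on the cylinder with more than 1 N (all of step 2 and x of lock_center in the frame of jig above 0.0175 m and height (world z) of lock_center below 0.0325 m and angle between lock_center's own z axis and vertical below 0.15 rad and velocity of joint lever below 0.1 rad/s); the robot touches nothing.
It fails at once if the lock cylinder is lifted (more than 8 mm) or tipped (height (world z) of lock_center above 0.0365 m or angle between lock_center's own z axis and vertical above 0.35 rad).
It fails at once if a bystander is moved by more than 20 mm (distance of any of jar_mid, padlock, mug_mid, tin_mid, carton, screwdriver, brush from where it was at the start of the episode above 0.02 m).
It also fails if it takes over 48 s, if anything falls off the work surface, if the arm or the gripper's body presses on something with over 40 N, if the wrist force passes 120 N, or if a joint passes its speed limit or range.

## Robot

A 7-joint arm with a two-finger parallel gripper is mounted at the origin on the work surface. World frame = base frame: x ahead of the robot, y to its left, z up, the work surface at z = 0. Lengths are in mm, angles in rad, forces in N, time in s.
With the tool pointing down it reaches from about 425 to 1025 mm from the base axis. Payload 9.4 kg.
Tool frame: the origin (TCP) lies midway between the tips of the shut fingers; the grasp point (between the pads) lies 19 mm behind it; x points along the fingers, z is the direction in which the jaws open and shut, and the axes are right-handed (so a half turn about x gives the same grasp; the last joint's range is limited). The gripper opens to 93 mm and grips with 3 to 60 N. Pads are 15 mm wide; open, the fingers measure 128 mm over their backs; the gripper's body (75 mm by 188 mm) begins 65 mm behind the grasp point.
Start: joints at [-1.267, 0.599, -0.003, 1.599, 0.002, 0.943, -0.08], TCP at [269.46, 673.064, 218.618] pointing down, gripper open.
Joint ranges: [-2.57, 2.57], [-0.35, 1.97], [-1.29, 1.29], [0.11, 2.56], [-1.05, 4.19], [0.11, 1.86], [-2.63, 2.63]. Speed limits (rad/s): [2.22, 2.22, 3.01, 3.01, 3.14, 3.14, 3.14].

## Interface

Orientations are given as a unit quaternion [w, x, y, z].
In Python, from rig import manip gives the robot as it stands.
- The arm moves only by the tool carry_out, never from a script. Its argument "commands" is a list of rows, each an object of numbers: "tx", "ty", "tz": the shift along the world's x, y, z in cm; "roll": the turn about the world's z in rad. A call has 1 to 20 rows; each row shifts and turns the pose as measured when the row begins; what a row does not reach is not made up. A row lasts 1/10 s, in which the tool goes at most 50 mm and 8.59 degrees, less where a joint would pass 70% of its speed; a pose out of reach is approached as far as the arm can. A call with a gripper value outside its range is refused whole. "hand" is the closure, from 0 (fully open) to 1 (shut), set as the call begins (left out, the last holds). The fingers move at their own pace and stop on an object; "force" is the grip in N (left out, the last holds). Time passes only in rows, so rows that do not move let the fingers close. It gives the time, the measured TCP pose, the force and the opening at its end, in the units of the state.
- manip.get_state(): the state, without advancing time (a new reading comes with each control period).
- manip.read_camera(name): name is "side" or "top"; returns the picture (384x512x3 uint8, red, green, blue); there is no depth.
- manip.camera_info(name): a dict with "fx", "fy", "cx", "cy" (pixels), "dist_coeffs" ([k1, k2, p1, p2, k3] as OpenCV has them; the pictures are not rectified), "R" (3x3) and "t" (3): a world point X has camera coordinates R X + t. Camera axes: x right, y down, z forward; pixel columns grow to the right and rows downward; lengths in mm; the calibration is good to about 2 mm. A picture is of the moment at which its call begins. camera_info takes no time and is no camera call.
- manip.finish_job(): hands the job in, once; it reports no verdict.
The state is a dict: "time_s": time; "qpos": joint angles; "qd": joint speeds; "joint_efforts": joint torques, N m; "position": TCP position; "ee_rot": TCP orientation; "contact_force": force on the tool from outside, world axes, zero at the start; "moment": the same for the moment, N m; "grip_width": finger opening in mm.
Only numpy, scipy, OpenCV 4.12 (cv2) and the standard library are available. Lean on these libraries where they do the work, as an engineer would, in place of code of your own. Each camera call takes 0.05 s, during which the arm holds its last target.

## Working session

There is one attempt and no reset: what is moved stays moved. The work goes in short steps, Python scripts to look and compute and a tool call to move; the robot and the scene stay as the last step left them, time stands still between calls to the robot, and variables do not carry over. Pictures are saved under pics/ and viewed, and the job is handed in when it is done.

Besides the shell and the picture viewer there is one more tool, called after ">>>" as a command line: name --argument value ..., lists and objects as JSON in quotes. carry_out: Moves the arm, as the interface text tells. Its arguments: {"type":"object","properties":{"commands":{"type":"array","items":{"type":"object","properties":{"tx":{"type":"number"},"ty":{"type":"number"},"tz":{"type":"number"},"roll":{"type":"number"}}}},"hand":{"type":"number"},"force":{"type":"number"}},"required":["commands"]}

```bash
mkdir -p pics; ls; python3 - <<'E'
from rig import manip
import cv2
s=manip.get_state();print(s)
for n in("side","top"):
    im=manip.read_camera(n);cv2.imwrite(f"pics/{n}0.png",cv2.cvtColor(im,cv2.COLOR_RGB2BGR));print(n,manip.camera_info(n))
E
```

```text
pics
{'time_s': 0.0, 'qpos': array([-1.26672549,  0.60012043, -0.00252554,  1.60011881,  0.00184568,
        0.94288911, -0.0797763 ]), 'qd': array([ 3.91650118e-04, -1.01419873e-03,  1.58856167e-03, -6.65096166e-04,
       -4.11883423e-05,  9.53378621e-04,  5.28844073e-04]), 'joint_efforts': array([-2.09531532e-05, -7.65044045e+01,  1.49702456e+00, -2.52352309e+01,
       -5.24850644e-02,  1.70775916e-02,  1.78051528e-04]), 'position': array([269.2964196 , 672.61365719, 217.76757682]), 'ee_rot': array([ 0.58515666, -0.3967314 ,  0.5859743 ,  0.39601767]), 'contact_force': array([ 0.59777968, -0.4655894 , -0.33119294]), 'moment': array([ 0.00264235, -0.01724343, -0.01207627]), 'grip_width': 92.65408707313891}
side {'fx': 348.5555300787859, 'fy': 348.5555300787859, 'cx': 260.4217824438761, 'cy': 188.057089092326, 'dist_coeffs': array([-0.06177443,  0.        ,  0.        ,  0.        ,  0.        ]), 'R': array([[ 0.80790507, -0.58905704, -0.01735532],
       [-0.39870655, -0.52467415, -0.75216363],
       [ 0.4339614 ,  0.61459649, -0.6587478 ]]), 't': array([-438.21459897,  264.2542101 ,  728.48413925])}
top {'fx': 410.15859544656104, 'fy': 410.15859544656104, 'cx': 259.7721149235799, 'cy': 183.71651328281376, 'dist_coeffs': array([-0.12924923,  0.        ,  0.        ,  0.        ,  0.        ]), 'R': array([[-2.38654428e-03, -9.99997089e-01,  3.56230759e-04],
       [-9.78300490e-01,  2.26096057e-03, -2.07178761e-01],
       [ 2.07177352e-01, -8.42942012e-04, -9.78303038e-01]]), 't': array([-51.98795127, 542.79642316, 964.29811188])}
```

View pics/side0.png

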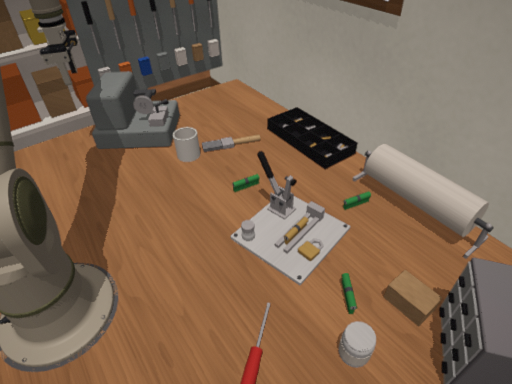

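View pics/top0.png

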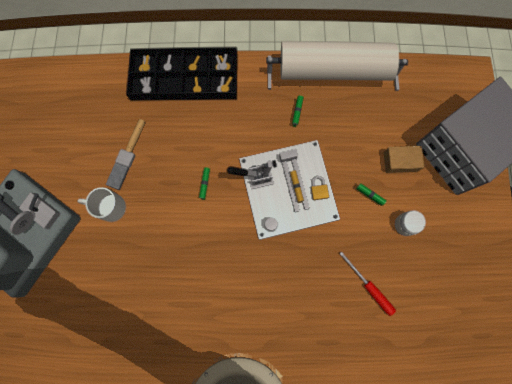

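The top view shows the jig plate (corners near (242,158), (317,142), (338,215), (261,237)), with the stop at the far end (about (288,155)). The lock is at about (297,187), the handle grip points left at (238,171), and the jar is at (270,224). I'll enlarge the crops next.

```bash
cat > h.py <<'E'
from rig import manip
import cv2, numpy as np
def ray(n,uv):
    c=manip.camera_info(n);K=np.array([[c['fx'],0,c['cx']],[0,c['fy'],c['cy']],[0,0,1]])
    p=cv2.undistortPoints(np.array(uv,float).reshape(-1,1,2),K,c['dist_coeffs']).reshape(-1,2)
    d=np.c_[p,np.ones(len(p))]@c['R']; o=-c['R'].T@c['t']
    return o,d
def plane(n,uv,z):
    o,d=ray(n,uv);return o+d*((z-o[2])/d[:,2])[:,None]
def proj(n,X):
    c=manip.camera_info(n);K=np.array([[c['fx'],0,c['cx']],[0,c['fy'],c['cy']],[0,0,1]])
    return cv2.projectPoints(np.array(X,float).reshape(-1,1,3),cv2.Rodrigues(c['R'])[0],c['t'],K,c['dist_coeffs'])[0].reshape(-1,2)
def tri(uv1,uv2):
    o1,d1=ray('top',[uv1]);o2,d2=ray('side',[uv2]);d1=d1[0];d2=d2[0]
    s=np.linalg.lstsq(np.c_[d1,-d2],o2-o1,rcond=None)[0];a=o1+s[0]*d1;b=o2+s[1]*d2
    return (a+b)/2,np.linalg.norm(a-b)
E
python3 - <<'E'
import cv2,numpy as np
from h import *
t=cv2.imread('pics/top0.png');s=cv2.imread('pics/side0.png')
cv2.imwrite('pics/top0c.png',cv2.resize(t[130:250,220:350],None,fx=5,fy=5,interpolation=cv2.INTER_CUBIC)[:600])
cv2.imwrite('pics/side0c.png',cv2.resize(s[145:280,225:355],None,fx=4.4,fy=4.4,interpolation=cv2.INTER_CUBIC))
m=(t.min(2)>150).astype(np.uint8);m[:130]=0;m[245:]=0;m[:,:225]=0;m[:,350:]=0
m=cv2.morphologyEx(m,cv2.MORPH_CLOSE,np.ones((5,5)))
c=max(cv2.findContours(m,0,2)[0],key=cv2.contourArea)
h=cv2.convexHull(c);q=cv2.approxPolyDP(h,6,True);print(cv2.contourArea(c),q.reshape(-1,2))
print(plane('top',q.reshape(-1,2),12))
E
```

```text
6000.5 [[317 141]
 [339 218]
 [259 238]
 [240 158]]
[[ 668.44554903 -206.43693357   12.        ]
 [ 461.60349249 -256.78081375   12.        ]
 [ 411.45384232  -51.00760143   12.        ]
 [ 621.65143642   -1.29736975   12.        ]]
```

```bash
sleep 1
```

```text
(no output)
```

View pics/top0c.png

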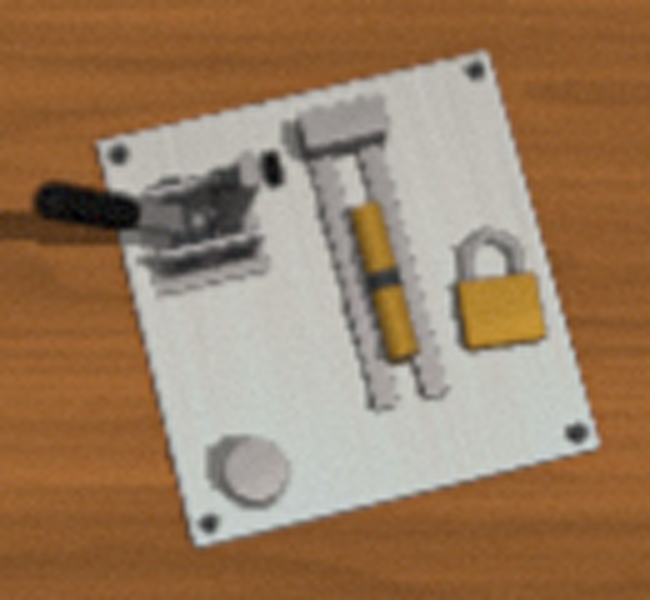

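View pics/side0c.png

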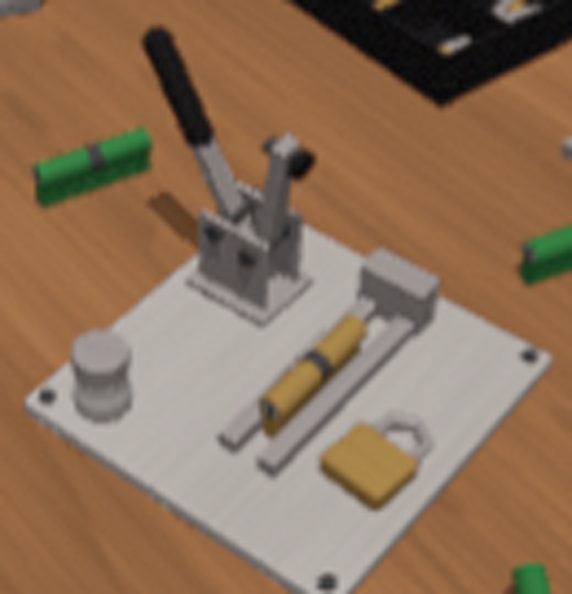

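```bash
cat >> h.py <<'E'
def z2p(p,s,ox,oy): return (np.array(p,float)+.5)/s-.5+np.array([ox,oy])
def fit(J,W):
    J=np.array(J,float)[:,:2];W=np.array(W)[:,:2];a=J-J.mean(0);b=W-W.mean(0)
    th=np.arctan2((a[:,0]*b[:,1]-a[:,1]*b[:,0]).sum(),(a*b).sum())
    R=np.array([[np.cos(th),-np.sin(th)],[np.sin(th),np.cos(th)]]);t=W.mean(0)-R@J.mean(0)
    return th,R,t,W-(J@R.T+t)
E
python3 - <<'E'
from h import *
J=[(100,125),(100,-90),(-120,-90),(-120,125)]
pt=z2p([(97,143),(488,52),(598,443),(195,546)],5,220,130)
th,R,t,r=fit(J,plane('top',pt,12));print('top',th,t,r.round(1).tolist())
ps=z2p([(26,402),(552,357)],4.4,225,145)
W=plane('side',ps,12);print('side pred',[(R.T@(w[:2]-t)).round(1) for w in W],'should be (-120,125),(100,-90)')
toj=lambda w:np.r_[R.T@(w[:2]-t),w[2]].round(1)
# lock
im=cv2.imread('pics/top0.png');hsv=cv2.cvtColor(im,cv2.COLOR_BGR2HSV)
for n,z in(('top',0),('side',0)):
    im=cv2.imread(f'pics/{n}0.png');hsv=cv2.cvtColor(im,cv2.COLOR_BGR2HSV)
    print(n,'brass ends')
e=plane('top',z2p([(366,205),(402,360),(350,209),(382,203),(387,364),(416,356)],5,220,130),40)
print([toj(w) for w in e])
print('stop top edge',[toj(w) for w in plane('top',z2p([(303,146),(387,127),(300,114),(384,95)],5,220,130),48)])
print('rail ends z24',[toj(w) for w in plane('top',z2p([(370,405),(397,400),(420,397),(447,389)],5,220,130),24)])
# handle tip triangulate
print('tip',[ (toj(p),d) for p,d in [tri(z2p([(50,200)],5,220,130)[0],z2p([(158,40)],4.4,225,145)[0])]])
print('arm pad',[ (toj(p),d) for p,d in [tri(z2p([(272,168)],5,220,130)[0],z2p([(297,160)],4.4,225,145)[0])]])
d=plane('top',z2p([(254,470)],5,220,130),57);print('jar',toj(d[0]))
c,s=np.cos(th),np.sin(th)
for nm,p in dict(rear=(-60,0,36),pivot=(35,95,62),grip=(35,140,140)).items(): print(nm,R@p[:2]+t)
st=manip.get_state();print(st['position'])
from scipy.spatial.transform import Rotation as Ro
q=st['ee_rot'];print(Ro.from_quat(q[[1,2,3,0]]).as_matrix().round(3))
E
```

```text
top 0.23812989516854755 [ 554.56423242 -142.89835634] [[-1.1, -0.8], [-1.7, -0.3], [1.9, 1.4], [1.0, -0.3]]
side pred [array([-118. ,  120.5]), array([100.1, -91.9])] should be (-120,125),(100,-90)
top brass ends
side brass ends
[array([26.2, -0.9, 40. ]), array([-55.6,   1.8,  40. ]), array([26.1,  7.5, 40. ]), array([25.3, -9.2, 40. ]), array([-55.8,   9.7,  40. ]), array([-55.3,  -5.5,  40. ])]
stop top edge [array([62. , 23.5, 48. ]), array([ 61.6, -20.7,  48. ]), array([78.8, 20.8, 48. ]), array([ 78.4, -23.6,  48. ])]
rail ends z24 [array([-71.9,  21.4,  24. ]), array([-72.7,   7.4,  24. ]), array([-74. ,  -4.4,  24. ]), array([-73.4, -18.8,  24. ])]
tip [(array([ 36.9, 152.4, 161.5]), np.float64(3.030671437399922))]
arm pad [(array([ 34.6,  49.5, 128.8]), np.float64(0.2986302243497502))]
jar [-93.3  88.4  57. ]
rear [ 496.25738413 -157.05149882]
pivot [566.16741833 -42.32318009]
grip [555.55256147   1.40695613]
[269.29496412 672.68620064 217.84650511]
[[-0.    -0.928  0.372]
 [-0.001  0.372  0.928]
 [-1.    -0.    -0.001]]
```

Jig pose: yaw 0.238 rad, origin (554.6, -142.9). The lock's rear is near jig x -56, so it has about 36 mm to travel. I'll move over the spot behind the lock with the fingers shut and the jaw axis along jig y.

>>> carry_out --commands '[{"tx": 2.9,"ty": -3.7,"roll": 0.031},{"tx": 2.9,"ty": -3.7,"roll": 0.031},{"tx": 2.9,"ty": -3.7,"roll": 0.031},{"tx": 2.9,"ty": -3.7,"roll": 0.031},{"tx": 2.9,"ty": -3.7,"roll": 0.031},{"tx": 2.9,"ty": -3.7,"roll": 0.031},{"tx": 2.9,"ty": -3.7,"roll": 0.031},{"tx": 2.9,"ty": -3.7,"roll": 0.031},{"tx": 2.9,"ty": -3.7,"roll": 0.031},{"tx": 2.9,"ty": -3.7,"roll": 0.031},{"tx": -0.7,"ty": -3.9,"roll": 0.031},{"tx": -0.7,"ty": -3.9,"roll": 0.031},{"tx": -0.7,"ty": -3.9,"roll": 0.031},{"tx": -0.7,"ty": -3.9,"roll": 0.031},{"tx": -0.7,"ty": -3.9,"roll": 0.031},{"tx": -0.7,"ty": -3.9,"roll": 0.031},{"tx": -0.7,"ty": -3.9,"roll": 0.031},{"tx": -0.7,"ty": -3.9,"roll": 0.031},{"tx": -0.7,"ty": -3.9,"roll": 0.031},{"tx": -0.7,"ty": -3.9,"roll": 0.03}]' --hand 1

```text
schema error: expected keys tx, ty, tz, roll
```

>>> carry_out --commands '[{"tx": 2.9,"ty": -3.7,"tz": 0,"roll": 0.031},{"tx": 2.9,"ty": -3.7,"tz": 0,"roll": 0.031},{"tx": 2.9,"ty": -3.7,"tz": 0,"roll": 0.031},{"tx": 2.9,"ty": -3.7,"tz": 0,"roll": 0.031},{"tx": 2.9,"ty": -3.7,"tz": 0,"roll": 0.031},{"tx": 2.9,"ty": -3.7,"tz": 0,"roll": 0.031},{"tx": 2.9,"ty": -3.7,"tz": 0,"roll": 0.031},{"tx": 2.9,"ty": -3.7,"tz": 0,"roll": 0.031},{"tx": 2.9,"ty": -3.7,"tz": 0,"roll": 0.031},{"tx": 2.9,"ty": -3.7,"tz": 0,"roll": 0.031},{"tx": -0.7,"ty": -3.9,"tz": 0,"roll": 0.031},{"tx": -0.7,"ty": -3.9,"tz": 0,"roll": 0.031},{"tx": -0.7,"ty": -3.9,"tz": 0,"roll": 0.031},{"tx": -0.7,"ty": -3.9,"tz": 0,"roll": 0.031},{"tx": -0.7,"ty": -3.9,"tz": 0,"roll": 0.031},{"tx": -0.7,"ty": -3.9,"tz": 0,"roll": 0.031}]' --hand 1

```text
time_s: 1.7
position: [518.4, 47.5, 210.8]
ee_rot: [-0.459, 0.535, -0.466, -0.535]
contact_force: [0.7, -0.1, -1.3]
grip_width: 0.6
```

>>> carry_out --commands '[{"tx": -0.7,"ty": -3.5,"tz": 0.1,"roll": 0.02},{"tx": -0.7,"ty": -3.5,"tz": 0.1,"roll": 0.02},{"tx": -0.7,"ty": -3.5,"tz": 0.1,"roll": 0.02},{"tx": -0.8,"ty": -3.5,"tz": 0,"roll": 0.02},{"tx": -0.8,"ty": -3.5,"tz": 0,"roll": 0.01},{"tx": -0.8,"ty": -3.4,"tz": 0,"roll": 0},{"tx": 0,"ty": 0,"tz": 0,"roll": 0},{"tx": 0,"ty": 0,"tz": 0,"roll": 0}]'

```text
time_s: 2.5
position: [467.3, -176.2, 212.9]
ee_rot: [0.435, -0.554, 0.444, 0.554]
contact_force: [0.2, 0.8, 0.5]
grip_width: -0.0
```

```bash
cat >> h.py <<'E'
TH=0.238;JR=np.array([[np.cos(TH),-np.sin(TH)],[np.sin(TH),np.cos(TH)]]);JT=np.array([554.6,-142.9])
from scipy.spatial.transform import Rotation as Ro
def st():
    s=manip.get_state();p=s['position'];q=s['ee_rot'];M=Ro.from_quat(q[[1,2,3,0]]).as_matrix()
    print('t',s['time_s'],'w',p.round(1),'jig',(JR.T@(p[:2]-JT)).round(1),'jaw',np.arctan2(M[1,2],M[0,2]).round(3),'F',s['contact_force'].round(1),'down',M[:,0].round(3));return p
def go(x,y,z):
    p=st();w=JR@[x,y]+JT;print('delta cm',((np.r_[w,z]-p)/10).round(2))
def snap(k):
    for n,(y0,y1,x0,x1) in dict(top=(110,250,200,350),side=(100,290,205,365)).items():
        im=cv2.cvtColor(manip.read_camera(n),cv2.COLOR_RGB2BGR);cv2.imwrite(f'pics/{n}{k}_full.png',im)
        cv2.imwrite(f'pics/{n}{k}.png',cv2.resize(im[y0:y1,x0:x1],None,fx=4 if n=='top' else 3,fy=4 if n=='top' else 3,interpolation=cv2.INTER_CUBIC))
E
python3 -c "
from h import *
go(-85,0,35)"
```

```text
t 2.5 w [ 467.3 -176.2  212.9] jig [-92.7 -11.7] jaw 1.802 F [0.2 0.8 0.5] down [-0.008 -0.01  -1.   ]
delta cm [  0.47   1.32 -17.79]
```

>>> carry_out --commands '[{"tx": 0.2,"ty": 0.6,"tz": -3,"roll": 0.007},{"tx": 0.3,"ty": 0.7,"tz": -3,"roll": 0},{"tx": 0,"ty": 0,"tz": -3,"roll": 0},{"tx": 0,"ty": 0,"tz": -3,"roll": 0},{"tx": 0,"ty": 0,"tz": -2,"roll": 0},{"tx": 0,"ty": 0,"tz": -1,"roll": 0},{"tx": 0,"ty": 0,"tz": 0,"roll": 0}]'

```text
time_s: 3.2
position: [476.0, -155.0, 58.6]
ee_rot: [-0.432, 0.558, -0.437, -0.557]
contact_force: [0.8, -0.5, -0.6]
grip_width: 0.5
```

```bash
python3 -c "
from h import *
go(-85,0,32);snap(1)"
```

```text
t 3.2 w [ 476.  -155.    58.6] jig [-79.2   6.8] jaw 1.818 F [ 0.8 -0.5 -0.6] down [-0.003 -0.008 -1.   ]
delta cm [-0.4  -0.79 -2.66]
```

View pics/side1.png

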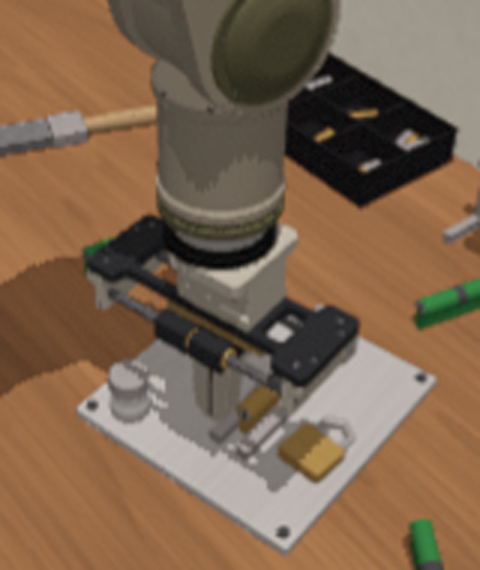

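View pics/top1.png

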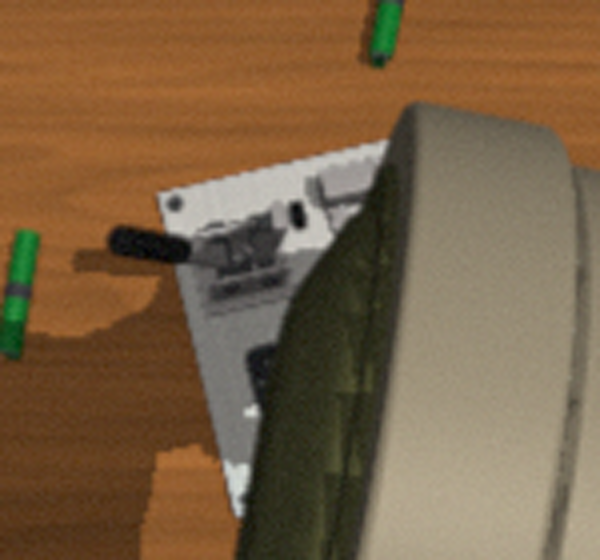

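The side view shows the shut fingers at about (215,385), in line behind the lock at (258,408). The wide gripper body lies along jig y, clear of the jar, padlock and clamp. I'll centre and lower the tool.

>>> carry_out --commands '[{"tx": -0.4,"ty": -0.7,"tz": -0.6,"roll": -0.005},{"tx": 0,"ty": 0,"tz": -0.9,"roll": 0},{"tx": 0,"ty": 0,"tz": -0.8,"roll": 0},{"tx": 0,"ty": 0,"tz": 0,"roll": 0},{"tx": 0,"ty": 0,"tz": 0,"roll": 0}]'

```text
time_s: 3.8
position: [473.8, -164.1, 38.0]
ee_rot: [-0.435, 0.559, -0.438, -0.553]
contact_force: [-0.5, -0.6, 0.2]
grip_width: 0.5
```

```bash
python3 -c "
from h import *
go(-65,0,33)"
```

```text
t 3.8 w [ 473.8 -164.1   38. ] jig [-83.5  -1.6] jaw 1.81 F [-0.5 -0.6  0.2] down [ 0.004 -0.01  -1.   ]
delta cm [ 1.76  0.59 -0.5 ]
```

>>> carry_out --commands '[{"tx": 0.3,"ty": 0.1,"tz": -0.3,"roll": 0},{"tx": 0.3,"ty": 0.1,"tz": -0.2,"roll": 0},{"tx": 0.3,"ty": 0.1,"tz": 0,"roll": 0},{"tx": 0.3,"ty": 0.1,"tz": 0,"roll": 0},{"tx": 0.3,"ty": 0.07,"tz": 0,"roll": 0},{"tx": 0.3,"ty": 0.07,"tz": 0,"roll": 0},{"tx": 0.3,"ty": 0.07,"tz": 0,"roll": 0},{"tx": 0.3,"ty": 0.07,"tz": 0,"roll": 0},{"tx": 0,"ty": 0,"tz": 0,"roll": 0}]'

```text
time_s: 4.7
position: [500.0, -156.5, 33.0]
ee_rot: [-0.435, 0.559, -0.438, -0.553]
contact_force: [0.0, 1.4, 0.3]
grip_width: 0.4
```

```bash
python3 -c "
from h import *
go(-27.5,0,33);snap(2)"
```

```text
t 4.7 w [ 500.  -156.5   33. ] jig [-56.3  -0.4] jaw 1.811 F [0.  1.4 0.3] down [ 0.004 -0.01  -1.   ]
delta cm [2.79 0.71 0.  ]
```

View pics/side2.png

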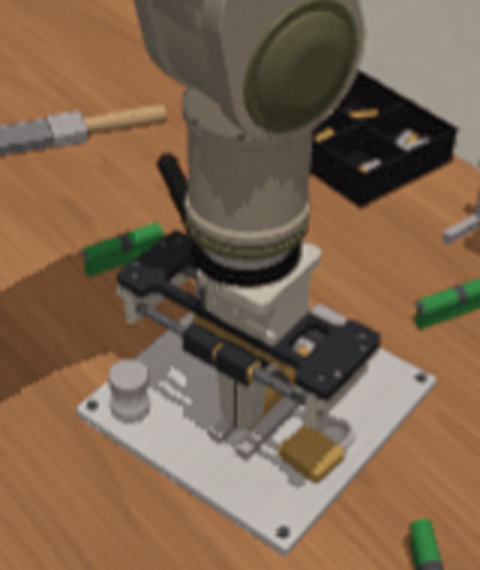

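The fingers at (240,395) have reached the lock's rear. I'll push on along the channel.

>>> carry_out --commands '[{"tx": 0.2,"ty": 0.05,"tz": 0,"roll": 0},{"tx": 0.2,"ty": 0.05,"tz": 0,"roll": 0},{"tx": 0.2,"ty": 0.05,"tz": 0,"roll": 0},{"tx": 0.2,"ty": 0.05,"tz": 0,"roll": 0},{"tx": 0.2,"ty": 0.05,"tz": 0,"roll": 0},{"tx": 0.2,"ty": 0.05,"tz": 0,"roll": 0},{"tx": 0.2,"ty": 0.05,"tz": 0,"roll": 0},{"tx": 0.2,"ty": 0.05,"tz": 0,"roll": 0},{"tx": 0.2,"ty": 0.05,"tz": 0,"roll": 0},{"tx": 0.2,"ty": 0.05,"tz": 0,"roll": 0},{"tx": 0,"ty": 0,"tz": 0,"roll": 0}]'

```text
time_s: 5.9
position: [519.8, -151.5, 32.9]
ee_rot: [-0.434, 0.558, -0.439, -0.554]
contact_force: [-1.2, 0.3, 0.9]
grip_width: 0.4
```

```bash
python3 -c "
from h import *
go(-27.5,0,33)"
```

```text
t 5.9 w [ 519.8 -151.5   32.9] jig [-35.8  -0.2] jaw 1.81 F [-1.2  0.3  0.9] down [ 0.001 -0.01  -1.   ]
delta cm [0.8  0.21 0.01]
```

>>> carry_out --commands '[{"tx": 0.15,"ty": 0.04,"tz": 0,"roll": 0},{"tx": 0.15,"ty": 0.04,"tz": 0,"roll": 0},{"tx": 0.15,"ty": 0.04,"tz": 0,"roll": 0},{"tx": 0.15,"ty": 0.04,"tz": 0,"roll": 0}]'

```text
time_s: 6.3
position: [525.9, -149.9, 32.9]
ee_rot: [-0.434, 0.558, -0.44, -0.554]
contact_force: [-1.6, 0.0, 1.5]
grip_width: 0.4
```

>>> carry_out --commands '[{"tx": 0.1,"ty": 0.02,"tz": 0,"roll": 0},{"tx": 0.1,"ty": 0.02,"tz": 0,"roll": 0}]'

```text
time_s: 6.5
position: [527.7, -149.5, 32.9]
ee_rot: [-0.434, 0.558, -0.44, -0.554]
contact_force: [-3.4, -1.8, 3.8]
grip_width: 0.4
```

>>> carry_out --commands '[{"tx": 0.1,"ty": 0.02,"tz": 0,"roll": 0},{"tx": 0.1,"ty": 0.02,"tz": 0,"roll": 0}]'

```text
time_s: 6.7
position: [527.7, -149.5, 32.8]
ee_rot: [-0.433, 0.557, -0.441, -0.555]
contact_force: [-5.8, -1.7, 3.7]
grip_width: 0.5
```

The tool has stopped advancing at jig x of about -27.7 and the force is rising, so the lock is at the stop. I'll press briefly, back off and lift, then look.

>>> carry_out --commands '[{"tx": 0.15,"ty": 0.04,"tz": 0,"roll": 0},{"tx": 0.15,"ty": 0.04,"tz": 0,"roll": 0},{"tx": 0.1,"ty": 0.02,"tz": 0,"roll": 0}]'

```text
time_s: 7.0
position: [527.7, -149.4, 32.5]
ee_rot: [0.432, -0.555, 0.443, 0.556]
contact_force: [-3.4, -1.7, 3.1]
grip_width: 0.1
```

>>> carry_out --commands '[{"tx": -0.6,"ty": -0.15,"tz": 0,"roll": 0},{"tx": -1.5,"ty": -0.4,"tz": 0,"roll": 0},{"tx": -2,"ty": -0.5,"tz": 0.5,"roll": 0},{"tx": -1,"ty": 0,"tz": 3,"roll": 0},{"tx": 0,"ty": 0,"tz": 4,"roll": 0},{"tx": -1,"ty": 0,"tz": 4,"roll": 0},{"tx": -2,"ty": 0,"tz": 4,"roll": 0},{"tx": -2,"ty": 1,"tz": 3,"roll": 0},{"tx": -2,"ty": 2,"tz": 0,"roll": 0},{"tx": -0.5,"ty": 3,"tz": 0,"roll": 0},{"tx": 0,"ty": 4,"tz": 0,"roll": 0},{"tx": 0,"ty": 4,"tz": 0,"roll": 0},{"tx": 0,"ty": 4,"tz": 0,"roll": 0},{"tx": 0,"ty": 4,"tz": 0,"roll": 0},{"tx": 0,"ty": 4,"tz": 0,"roll": 0},{"tx": 0,"ty": 0,"tz": 0,"roll": 0}]'

```text
time_s: 8.6
position: [390.1, 104.3, 224.0]
ee_rot: [-0.439, 0.559, -0.44, -0.548]
contact_force: [0.5, -0.8, -1.3]
grip_width: 0.6
```

```bash
python3 -c "
from h import *
go(35,190,190);snap(3)"
```

```text
t 8.6 w [390.1 104.3 224. ] jig [-101.6  279. ] jaw 1.8 F [ 0.5 -0.8 -1.3] down [ 0.011 -0.011 -1.   ]
delta cm [15.38 -5.43 -3.4 ]
```

View pics/top3.png

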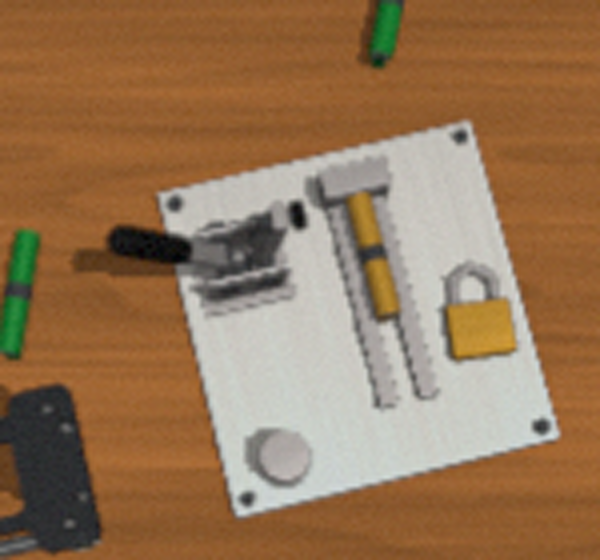

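View pics/side3.png

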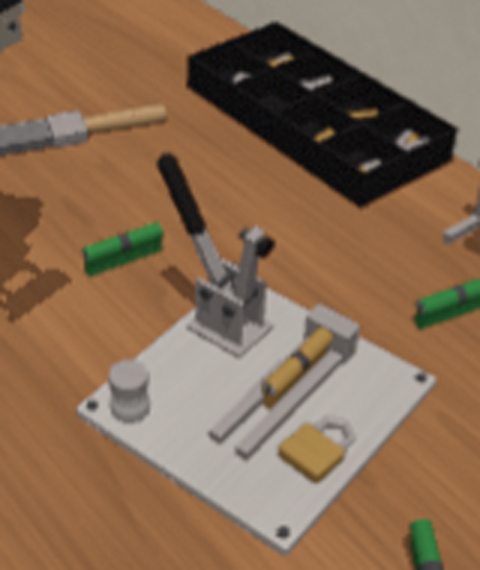

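Top view: the lock now lies against the stop, with its front end at (360,195) and rear at (388,315). The clamp is still open and the bystanders have not moved. I'll move to the +y side of the handle.

>>> carry_out --commands '[{"tx": 2.0,"ty": -0.5,"tz": 0,"roll": 0.005},{"tx": 3.0,"ty": -0.8,"tz": 0,"roll": 0.003},{"tx": 3.0,"ty": -0.8,"tz": 0,"roll": 0},{"tx": 3.0,"ty": -0.8,"tz": 0,"roll": 0},{"tx": 2.0,"ty": -0.5,"tz": 0,"roll": 0},{"tx": 0.5,"ty": 0,"tz": -1,"roll": 0},{"tx": 0,"ty": 0,"tz": -1,"roll": 0},{"tx": 0,"ty": 0,"tz": 0,"roll": 0}]'

```text
time_s: 9.5
position: [523.9, 49.0, 200.3]
ee_rot: [-0.439, 0.558, -0.446, -0.546]
contact_force: [-0.2, 0.0, -0.2]
grip_width: 0.8
```

```bash
python3 -c "
from h import *
toj=lambda w:np.r_[JR.T@(w[:2]-JT),w[2]].round(1)
print([toj(w) for w in plane('top',z2p([(388,317),(360,195)],4,200,110),40)])
go(35,205,125)"
```

```text
[array([-22.1,   1.8,  40. ]), array([59.4, -1.2, 40. ])]
t 9.5 w [523.9  49.  200.3] jig [ 15.4 193.8] jaw 1.791 F [-0.2  0.  -0.2] down [ 0.007 -0.019 -1.   ]
delta cm [ 1.64  1.55 -7.53]
```

>>> carry_out --commands '[{"tx": 0.8,"ty": 0.8,"tz": 0,"roll": 0.01},{"tx": 0.8,"ty": 0.7,"tz": -1,"roll": 0.007},{"tx": 0,"ty": 0,"tz": -2,"roll": 0},{"tx": 0,"ty": 0,"tz": -2,"roll": 0},{"tx": 0,"ty": 0,"tz": -1.5,"roll": 0},{"tx": 0,"ty": 0,"tz": -0.7,"roll": 0},{"tx": 0,"ty": 0,"tz": 0,"roll": 0},{"tx": 0,"ty": 0,"tz": 0,"roll": 0}]'

```text
time_s: 10.3
position: [540.4, 71.8, 124.6]
ee_rot: [-0.432, 0.564, -0.437, -0.552]
contact_force: [0.7, -0.1, 1.4]
grip_width: 0.7
```

```bash
python3 -c "
from h import *
go(35,190,122);snap(4)"
```

```text
t 10.3 w [540.4  71.8 124.6] jig [ 36.8 212. ] jaw 1.819 F [ 0.7 -0.1  1.4] down [ 0.009 -0.016 -1.   ]
delta cm [ 0.34 -2.18 -0.26]
```

View pics/side4.png

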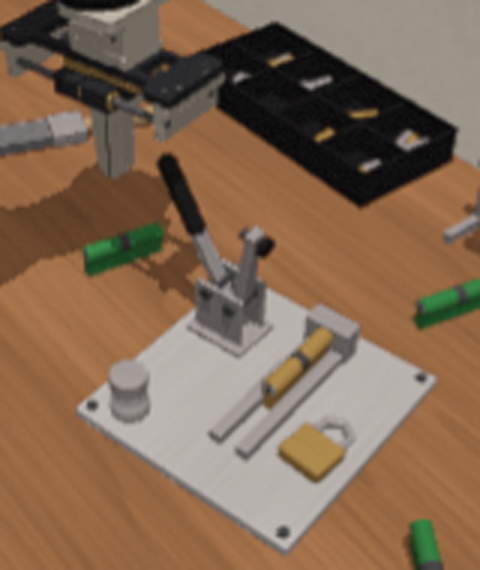

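```bash
python3 -c "
from h import *
o,d=ray('side',z2p([(157,138),(178,190),(118,178)],3,205,100))
# intersect with jig-y plane
n=JR@[0,1]
for dd,y in zip(d,(118,212,212)):
    s=(y-(o[:2]-JT)@n)/(dd[:2]@n);p=o+s*dd;print(JR.T@(p[:2]-JT),p[2])
"
```

```text
[-12.01492091 118.        ] 226.75467319675232
[122.44026089 212.        ] 54.113739781083154
[ 39.88470489 212.        ] 116.09701142380436
```

The fingers at (115,150) stand on the +y side of the handle, whose grip tip is at (168,162). The gripper's side brackets are well above the clamp arm. I'll push toward -y.

>>> carry_out --commands '[{"tx": 0.06,"ty": -0.5,"tz": 0,"roll": -0.005},{"tx": 0.1,"ty": -0.5,"tz": 0,"roll": -0.005},{"tx": 0.1,"ty": -0.5,"tz": 0,"roll": 0},{"tx": 0.1,"ty": -0.5,"tz": 0,"roll": 0},{"tx": 0.1,"ty": -0.5,"tz": 0,"roll": 0},{"tx": 0.1,"ty": -0.4,"tz": 0,"roll": 0},{"tx": 0.1,"ty": -0.4,"tz": 0,"roll": 0},{"tx": 0.1,"ty": -0.4,"tz": 0,"roll": 0}]'

```text
time_s: 11.2
position: [549.7, 34.3, 127.8]
ee_rot: [-0.437, 0.562, -0.437, -0.549]
contact_force: [-2.8, 12.0, 8.3]
grip_width: 0.8
```

```bash
python3 -c "
from h import *
go(35,120,125)"
```

```text
t 11.2 w [549.7  34.3 127.8] jig [ 37.1 173.3] jaw 1.808 F [-2.8 12.   8.3] down [ 0.014 -0.012 -1.   ]
delta cm [ 1.06 -5.23 -0.28]
```

>>> carry_out --commands '[{"tx": 0.05,"ty": -0.5,"tz": -0.05,"roll": 0},{"tx": 0.05,"ty": -0.5,"tz": -0.05,"roll": 0},{"tx": 0.05,"ty": -0.5,"tz": -0.05,"roll": 0},{"tx": 0.1,"ty": -0.5,"tz": -0.05,"roll": 0},{"tx": 0.1,"ty": -0.5,"tz": -0.05,"roll": 0},{"tx": 0.1,"ty": -0.5,"tz": 0,"roll": 0}]'

```text
time_s: 11.8
position: [556.2, 22.4, 129.9]
ee_rot: [-0.439, 0.564, -0.425, -0.555]
contact_force: [-3.4, 8.2, 6.3]
grip_width: 0.4
```

```bash
python3 -c "
from h import *
go(35,90,125);snap(5)"
```

```text
t 11.8 w [556.2  22.4 129.9] jig [ 40.6 160.2] jaw 1.825 F [-3.4  8.2  6.3] down [ 0.022  0.008 -1.   ]
delta cm [ 1.12 -6.95 -0.49]
```

View pics/side5.png

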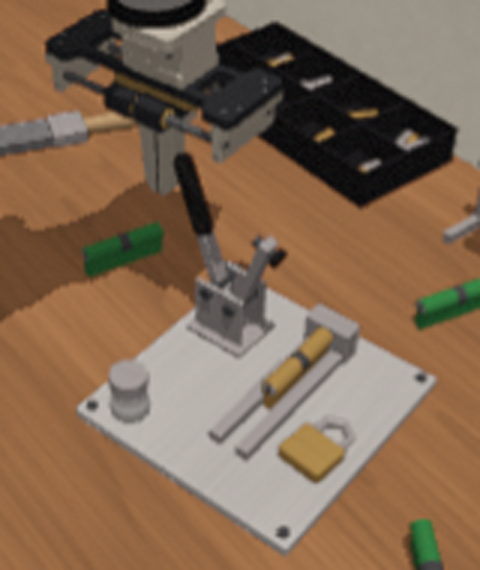

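The handle is moving with the finger (grip tip now at (185,160)) and the clamp arm has started to lower. The tool is yielding a little in +x, so I'll use bigger steps with an x correction.

>>> carry_out --commands '[{"tx": -0.1,"ty": -0.8,"tz": -0.1,"roll": -0.01},{"tx": -0.1,"ty": -0.8,"tz": -0.1,"roll": -0.01},{"tx": 0,"ty": -0.8,"tz": -0.1,"roll": 0},{"tx": 0,"ty": -0.8,"tz": -0.1,"roll": 0},{"tx": 0.1,"ty": -0.8,"tz": -0.1,"roll": 0}]'

```text
time_s: 12.4
position: [560.4, -6.8, 128.5]
ee_rot: [-0.448, 0.563, -0.422, -0.552]
contact_force: [-1.4, 5.7, 5.5]
grip_width: 0.2
```

```bash
python3 -c "
from h import *
go(35,90,125)"
```

```text
t 12.4 w [560.4  -6.8 128.5] jig [ 37.7 130.9] jaw 1.817 F [-1.4  5.7  5.5] down [ 0.035  0.02  -0.999]
delta cm [ 0.7  -4.04 -0.35]
```

>>> carry_out --commands '[{"tx": 0.1,"ty": -0.7,"tz": -0.1,"roll": 0},{"tx": 0.1,"ty": -0.7,"tz": -0.1,"roll": 0},{"tx": 0.1,"ty": -0.7,"tz": -0.1,"roll": 0},{"tx": 0.1,"ty": -0.7,"tz": 0,"roll": 0}]'

```text
time_s: 12.8
position: [566.0, -31.6, 126.7]
ee_rot: [-0.448, 0.564, -0.418, -0.553]
contact_force: [1.3, 5.3, -0.9]
grip_width: 0.7
```

```bash
python3 -c "
from h import *
go(35,85,125);snap(6)"
```

```text
t 12.8 w [566.  -31.6 126.7] jig [ 37.3 105.5] jaw 1.822 F [ 1.3  5.3 -0.9] down [ 0.038  0.024 -0.999]
delta cm [ 0.26 -2.04 -0.17]
```

View pics/side6.png

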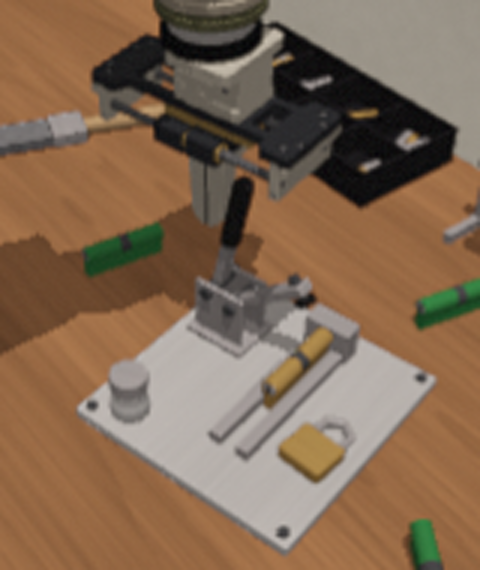

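The handle is just past upright (grip tip at (243,182)), and the arm is lowering toward the barrel. I'll continue.

>>> carry_out --commands '[{"tx": 0.1,"ty": -0.7,"tz": 0,"roll": 0},{"tx": 0.1,"ty": -0.7,"tz": 0,"roll": 0},{"tx": 0.1,"ty": -0.7,"tz": 0,"roll": 0},{"tx": 0.1,"ty": -0.6,"tz": 0,"roll": 0},{"tx": 0,"ty": 0,"tz": 0,"roll": 0}]'

```text
time_s: 13.4
position: [569.1, -63.0, 125.4]
ee_rot: [-0.448, 0.563, -0.42, -0.553]
contact_force: [-0.3, -0.6, 0.1]
grip_width: 0.6
```

```bash
python3 -c "
from h import *
go(35,75,125);snap(7)"
```

```text
t 13.4 w [569.1 -63.  125.4] jig [32.9 74.2] jaw 1.819 F [-0.3 -0.6  0.1] down [ 0.035  0.022 -0.999]
delta cm [ 0.18  0.13 -0.04]
```

View pics/side7.png

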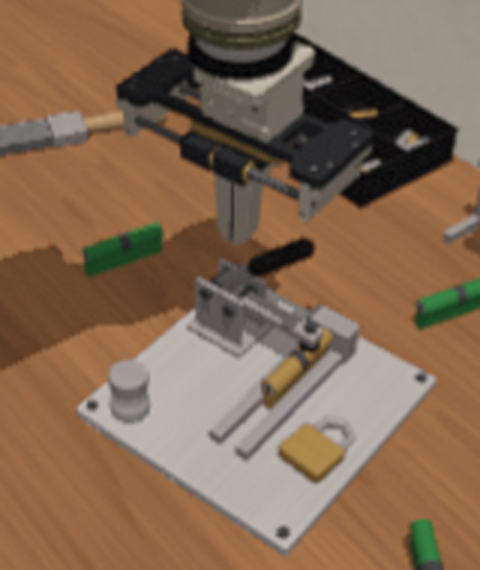

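The handle has snapped over (grip from (252,268) to (310,247)) with the pad on the barrel at (312,335), and the tool force is about zero. I'll retract now.

>>> carry_out --commands '[{"tx": -0.3,"ty": 1.2,"tz": 0.5,"roll": 0},{"tx": -0.5,"ty": 2,"tz": 2,"roll": 0},{"tx": -0.5,"ty": 2.5,"tz": 3,"roll": 0},{"tx": -0.5,"ty": 3,"tz": 3,"roll": 0},{"tx": -0.5,"ty": 3.5,"tz": 2,"roll": 0},{"tx": -0.5,"ty": 3.5,"tz": 0,"roll": 0},{"tx": -0.5,"ty": 3.5,"tz": 0,"roll": 0},{"tx": 0,"ty": 2,"tz": 0,"roll": 0},{"tx": 0,"ty": 0,"tz": 0,"roll": 0},{"tx": 0,"ty": 0,"tz": 0,"roll": 0}]'

```text
time_s: 14.5
position: [528.0, 167.6, 238.6]
ee_rot: [-0.448, 0.564, -0.416, -0.555]
contact_force: [0.3, 0.2, -0.2]
grip_width: 1.0
```

```bash
python3 -c "
from h import *
st();snap(8)
toj=lambda w:np.r_[JR.T@(w[:2]-JT),w[2]].round(1)
"
```

```text
t 14.5 w [528.  167.6 238.6] jig [ 47.3 308. ] jaw 1.827 F [ 0.3  0.2 -0.2] down [ 0.037  0.027 -0.999]
```

View pics/side8.png

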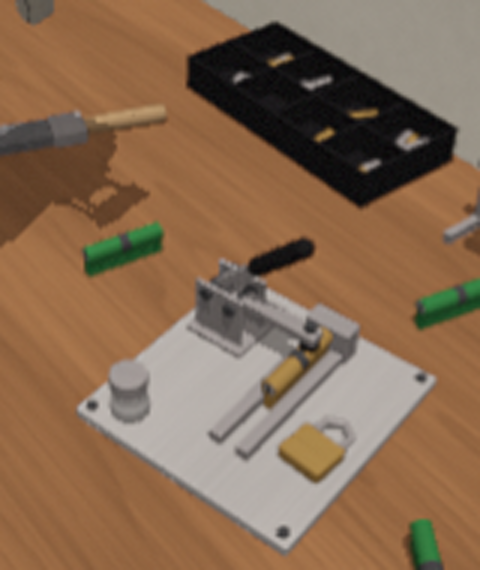

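View pics/top8.png

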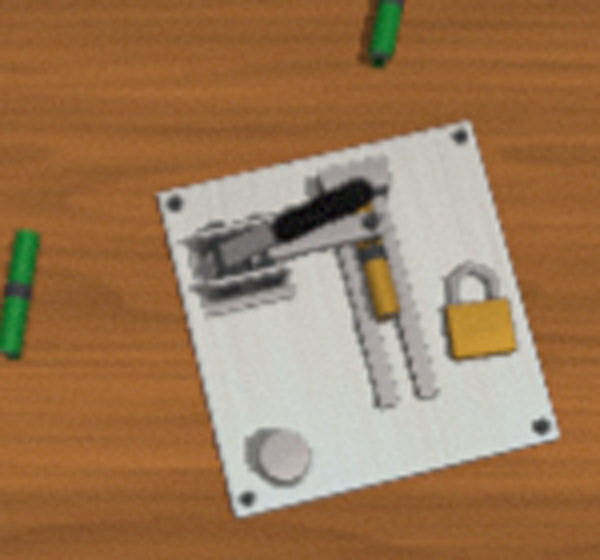

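In both views the handle is over, the arm is level with its pad on the barrel, and the lock's rear is still at (388,317). The bystanders have not moved. I'll check the lever angle and hand in.

```bash
python3 -c "
from h import *
p,e=tri(z2p([(363,188)],4,200,110)[0],z2p([(306,246)],3,205,100)[0])
q=JR.T@(p[:2]-JT);print(q,p[2],e,'lever',np.arctan2(95-q[1],p[2]-62)+.5236)
r=plane('top',z2p([(388,317)],4,200,110),40)[0];print(JR.T@(r[:2]-JT))
a=cv2.imread('pics/top0.png');b=cv2.imread('pics/top8_full.png')
d=(cv2.absdiff(a,b).max(2)>60).astype(np.uint8);n,l,s,c=cv2.connectedComponentsWithStats(d);print([tuple(x) for x in s[1:] if x[4]>25])
if abs(np.arctan2(95-q[1],p[2]-62)+.5236-1.309)<.12: manip.finish_job();print('handed in')
"
```

```text
[36.76908176 10.45388361] 145.87828961995694 0.9698477519073219 lever 1.3129632850911872
[-22.10896257   1.76364527]
[(np.int32(96), np.int32(72), np.int32(45), np.int32(80), np.int32(1119)), (np.int32(55), np.int32(87), np.int32(40), np.int32(24), np.int32(194)), (np.int32(52), np.int32(102), np.int32(3), np.int32(12), np.int32(27)), (np.int32(40), np.int32(120), np.int32(16), np.int32(34), np.int32(281)), (np.int32(122), np.int32(128), np.int32(71), np.int32(214), np.int32(3903)), (np.int32(119), np.int32(151), np.int32(14), np.int32(14), np.int32(106)), (np.int32(268), np.int32(155), np.int32(26), np.int32(16), np.int32(169)), (np.int32(260), np.int32(162), np.int32(8), np.int32(10), np.int32(32)), (np.int32(218), np.int32(166), np.int32(31), np.int32(13), np.int32(247)), (np.int32(288), np.int32(169), np.int32(8), np.int32(6), np.int32(32)), (np.int32(60), np.int32(181), np.int32(60), np.int32(37), np.int32(766)), (np.int32(294), np.int32(184), np.int32(10), np.int32(19), np.int32(121)), (np.int32(48), np.int32(193), np.int32(10), np.int32(9), np.int32(26)), (np.int32(31), np.int32(206), np.int32(83), np.int32(116), np.int32(2166)), (np.int32(43), np.int32(209), np.int32(12), np.int32(24), np.int32(91)), (np.int32(9), np.int32(323), np.int32(59), np.int32(61), np.int32(609)), (np.int32(74), np.int32(324), np.int32(52), np.int32(26), np.int32(571)), (np.int32(73), np.int32(352), np.int32(51), np.int32(32), np.int32(517)), (np.int32(169), np.int32(363), np.int32(10), np.int32(21), np.int32(85)), (np.int32(177), np.int32(362), np.int32(23), np.int32(20), np.int32(140)), (np.int32(199), np.int32(376), np.int32(11), np.int32(8), np.int32(28))]
the job is handed in; nothing more can be done
handed in
```

I pushed the lock cylinder along the channel to the stop, pushed the clamp handle over its dead point until it snapped to lock, backed the arm clear and handed the job in at about 14.6 s.

**Lock against the stop:** the tool stopped advancing at jig x of about -27.7 while the force rose to about 6 N, so I took it as home. The camera put the lock's rear at -22.1, against -20 when fully home. That 2 mm gap is within the calibration error but close to the 2.5 mm limit, so the stop contact is the stronger evidence.

**Clamp:** I measured the lever at about 1.31 rad, which is its locked angle, from the handle tip in both views. The pictures show the arm level with its pad on the barrel. I had no way to measure the pad's force.

**Everything else:** the jar and padlock look unmoved in the last pictures. Before/after differences in the top view were at the handle, clamp and lock, and on the left, where the robot and its shadow had moved. That left area also holds the mug and part of the brush, so I could not confirm those two from the comparison, though the arm never went near them. The tool force read about zero at the end.

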